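Open the air and hold the blow-off dial on its third click

TASK

Dry the black rubber toe cap under the air nozzle: first turn the yellow valve handle a quarter turn to fully open, in line with its pipe, and only then press the red pad of the black spring-return dial down past its first two clicks to the third. Finish while still holding it down on the third click, because it springs back when let go; leave the valve open and everything else where it stands.

Things in the scene. Friction and masses are not known exactly. Their poses are not given: they have to be found in the camera images.
- valve_base: quarter-turn air valve fixed to the shelf: grey foot 70 x 200 x 8 mm, steel pipe 26 mm thick along its y axis (axis 56 mm up, ends 88 mm either side), brass ball body 48 mm wide in the middle, collars up to 75 mm high. Origin: on the shelf under the upright stem; z up. Stands left or right of the blow-off post, turned up to 0.35 rad
- valve (a joint): handle angle, rad, about the upright stem over the origin of valve_base: 0 closed, handle pointing to -x of valve_base (crosswise to the pipe, towards the robot); grows clockwise seen from above; 1.571 fully open at the stop, pointing to +y of valve_base, in line with the pipe. Starts at 0 to 0.25. Stays where left; friction 0.2 N m (2.4 N at the grip)
- valve_grip (a point): middle of the handle's yellow sleeve, 85 mm from the stem axis, 110 mm above the shelf. The sleeve is 72 mm long (43 to 115 mm from the stem axis), 16 mm wide, 24 mm high (98 to 122 mm above the shelf); a flat steel strap joins it to the stem. Its own x axis points from grip to stem
- blower: blow-off post fixed to the shelf: steel base plate 280 x 120 x 6 mm (from x = -70 to 210 mm), grey post 70 x 72 mm and 150 mm high with the dial between two cheeks, and at its +x side a steel nozzle pipe up to 157 mm high bent over the toe cap. Origin: on the shelf straight under the dial's axle; z up; -x is the side of the red pad
- dial (a joint): dial angle, rad, about a level axle along blower's y, 130 mm above its origin: 0 at rest, grows as the pad goes down; clicks at 0.36, 0.72 and, third and last, 1.08; end stop 1.16. A spring returns it to 0 from everywhere: 4 to 11 N at the pad, about 9 N at the third click. Green, yellow, red drum stripes meet the white pointer at clicks 1, 2, 3
- dial_pad (a point): centre of the red pad, a round bar 18 mm thick and 44 mm wide along blower's y, on an arm 95 mm from the axle (drum radius 36 mm). It is at blower x = -95 mm * cos(0.75 - dial), z = 130 mm + 95 mm * sin(0.75 - dial): 195 mm up at rest, 99 mm up at the third click. Press its top, which is free from above
- toe_cap: bystander: black rubber boot toe cap, 94 x 92 mm, 54 mm high, standing loose on the blower's base plate under the nozzle. Origin: underside
- trays: bystander: loose tier of three red plastic trays, 240 x 300 mm, 190 mm high, at the robot's right. Origin: underside
- file_holder: bystander: aluminium ski file holder with file, 200 x 45 mm, 42 mm high, at the left. Origin: underside
- bowl: bystander: white ceramic bowl, 130 mm wide, 60 mm high, at the far left. Origin: underside
- compass_case: bystander: green compass case, 90 x 65 mm, 24 mm high, near the robot in the middle. Origin: underside
- wax_bar: bystander: blue bar of ski wax, 110 x 45 x 25 mm, near at the left. Origin: underside
- brush: bystander: brush lying crosswise near the robot at its right. Origin: underside
Things that resemble listed ones, but are neither listed nor needed, are in the scene too. What is shaped like the valve_base but brown or pink is not meant.

How it is judged:
By the outcome, as a careful person would: the job done as asked, in the order asked, and still so for the second after the job is handed in, while the arm keeps its last pose, push and grip.
It also fails if it takes over 48 s, if anything falls off the work surface, if the arm or the gripper's body presses on something with over 40 N, if the wrist force passes 120 N, or if a joint passes its speed limit or range.

ROBOT

A 6-joint arm with a two-finger parallel gripper is mounted at the origin on the work surface. World frame = base frame: x ahead of the robot, y to its left, z up, the work surface at z = 0. Lengths are in m, angles in rad, forces in N, time in s.
With the tool pointing down it reaches from about 0.35 to 0.975 m from the base axis. Payload 4.9 kg.
Tool frame: the origin (TCP) lies on the centre line of the jaws, within the pads' length; the fingertips stand 25 mm ahead of it and the grasp point (between the pads) lies 6 mm ahead of it; z points along the fingers, y is the line along which they close (so a half turn about z gives the same grasp; the last joint's range is limited). The gripper opens to 85 mm and grips with 20 to 120 N. Pads are 22 mm wide; open, the fingers measure 114 mm over their backs; the gripper's body (76 mm by 85 mm) begins 54 mm behind the grasp point. The pads swing forward as they close: fully open they stand 13 mm farther back than shut.
Start: joints at [1.08, 0.053, 1.613, -0, 1.476, -0.119], TCP at [0.227, 0.582, 0.256] pointing down, gripper open.
Joint ranges: [-3.01, 3.01], [-1.01, 2.22], [0.06, 2.58], [-1.02, 4.17], [0.09, 2.62], [-3.14, 3.14]. Speed limits (rad/s): [2.57, 2.57, 3.14, 3.14, 3.14, 3.14].

INTERFACE

Orientations are given as a unit quaternion [w, x, y, z].
In Python, from plant import state, grab_frame, get_calibration, job gives the robot as it stands. The module is installed in compiled form; this text tells all that it offers.
- The arm moves only by the tool move_arm, never from a script. Its argument "targets" is a list that holds one entry, the list of rows, each a list of 5 numbers: the opening in per cent of the stroke, from 0 (shut) to 100 (fully open), then the shift along the tool's x, y, z as a fraction of full scale, then the turn about the tool's z as a fraction of full scale. A call has 1 to 5 rows; each row shifts and turns the commanded pose from where the row before left it, along the tool's axes as they then stand; what a row does not reach is not made up. Full scale, the value 1, is 0.6 m for a shift and 6 degrees for a turn. A row lasts 1/12 s, in which the tool goes at most 41.7 mm and 7.16 degrees, less where a joint would pass 70% of its speed; a pose out of reach is approached as far as the arm can. A call with a number of a shift or a turn outside -1 to 1 is refused whole. A call with a gripper value outside its range is refused whole. The fingers move at their own pace and stop on an object; the grip force is fixed at half the most. Time passes only in rows, so rows that do not move let the fingers close. It gives the time, the measured TCP pose, the force, the opening and the grip force at its end, in the units of the state.
- state(): the state, without advancing time (a new reading comes with each control period).
- grab_frame(name): name is "scene" or "top" or "wrist"; returns the picture (420x560x3 uint8, red, green, blue); there is no depth.
- get_calibration(name): a dict with "vertical_fov" (degrees; the focal length in pixels is half the picture's height over the tangent of half this angle, whatever the lens; pixels are square), "cx", "cy" (the principal point, pixels), "R" (3x3) and "t" (3): a world point X has camera coordinates R X + t. Camera axes: x right, y down, z forward; pixel columns grow to the right and rows downward; lengths in m; the calibration is good to about 2 mm. A picture is of the moment at which its call begins: read the wrist's pose just before it. get_calibration takes no time and is no camera call; for the wrist camera it gives the pose at the moment of the call.
- job.job_done(): hands the job in; it is judged then, once.
The state is a dict: "time": time; "joint_pos": joint angles; "joint_vel": joint speeds; "joint_efforts": joint torques, N m; "tool_pos": TCP position; "tool_rot": TCP orientation; "contact_force": force on the tool from outside, world axes, zero at the start; "ft_torque": the same for the moment, N m; "gripper_width": opening from 0.0 (shut) to 1.0 (fully open); "grasp_force": force on a finger pad.
Only numpy, scipy, OpenCV 4.12 (cv2) and the standard library are available. Lean on these libraries where they do the work, as an engineer would, in place of code of your own. Each camera call takes 0.05 s, during which the arm holds its last target. There are 200 camera calls.

## Working session

There is one attempt and no reset: what is moved stays moved. The work goes in short steps, Python scripts to look and compute and a tool call to move; the robot and the scene stay as the last step left them, time stands still between calls to the robot, and variables do not carry over. Pictures are saved under pics/ and viewed, at most 10 in all, crops included, and the job is handed in when it is done.

Besides the shell and the picture viewer there is one more tool, called as a command line: name --argument value ..., lists and objects as JSON in quotes. move_arm: Moves the arm, as the interface text tells. Shift numbers are shares of 0.6 m and turn numbers shares of 6 degrees, none past 1 either way. Its arguments: {"type":"object","properties":{"targets":{"type":"array"}},"required":["targets"]}

```bash
mkdir -p pics; python3 - <<'E'
from plant import *
import cv2
for n in("top","scene"):
    f=grab_frame(n); cv2.imwrite(f"pics/{n}0.png",cv2.resize(f[:,:,::-1],(800,600),interpolation=cv2.INTER_CUBIC))
    print(n,get_calibration(n))
s=state();print(s["time"],s["tool_pos"],s["tool_rot"],s["contact_force"])
E
```

```text
top {'vertical_fov': 47.432057782019285, 'cx': 285.6204421261426, 'cy': 212.08283498315674, 'R': array([[ 0.00492718, -0.99996392,  0.00691895],
       [-0.99814703, -0.00533762, -0.06061365],
       [ 0.0606484 , -0.00660747, -0.99813732]]), 't': array([-0.05286168,  0.54098087,  1.88327442])}
scene {'vertical_fov': 42.25290269762706, 'cx': 274.189016236811, 'cy': 213.9532393183921, 'R': array([[-0.07438335,  0.99709698, -0.01627079],
       [ 0.81095243,  0.05098534, -0.58288649],
       [-0.58036478, -0.05655188, -0.81239067]]), 't': array([ 0.08077123, -0.3572098 ,  2.55189023])}
0.1 [0.22680653 0.58183833 0.25517935] [-2.76696902e-04  1.84822938e-01  9.82771393e-01 -8.91093171e-04] [ 0.34278737 -0.78134533  0.68551044]
```

View pics/top0.png

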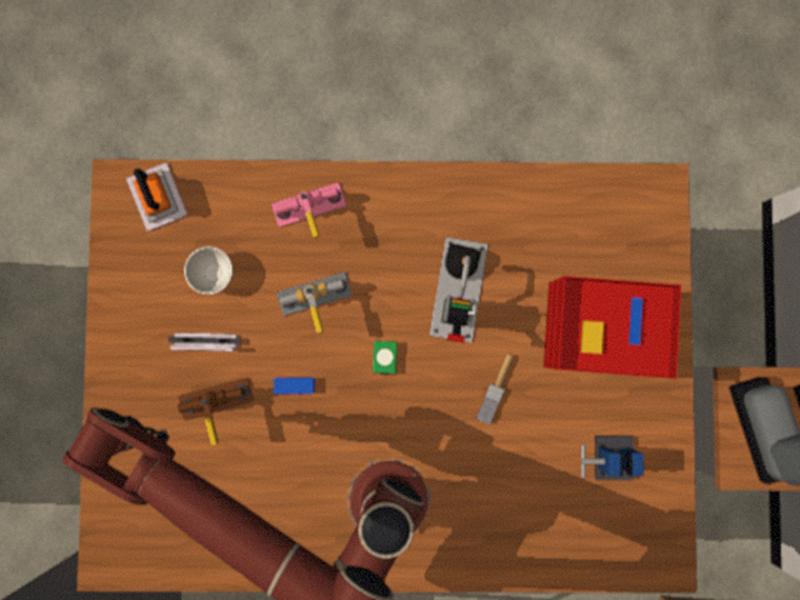

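View pics/scene0.png

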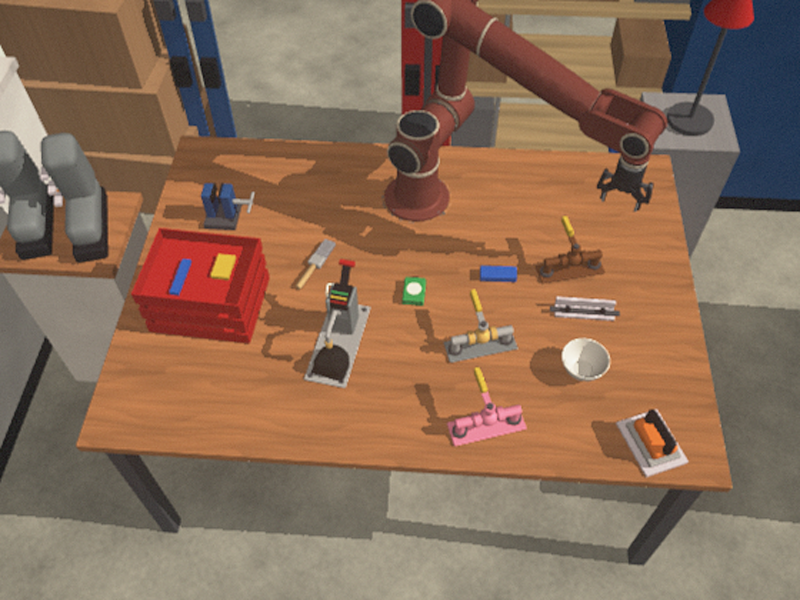

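The grey valve's stem is at about (310,290) in the top view and its handle points to (319,332). The blower plate's corners are at about (447,239), (487,243), (470,342) and (431,336), with the red pad at (457,338). Next, enlarged crops.

```bash
python3 - <<'E'
from plant import *
import cv2,numpy as np
f=grab_frame("top")[:,:,::-1]
a=f[180:240,185:255];b=f[160:245,295:350]
a=cv2.resize(a,None,fx=6,fy=6,interpolation=cv2.INTER_CUBIC);b=cv2.resize(b,None,fx=6,fy=6,interpolation=cv2.INTER_CUBIC)
h=np.zeros((510,750,3),np.uint8);h[:360,:420]=a;h[:510,420:750]=b
cv2.imwrite("pics/crop1.png",h)
E
cat > h.py <<'E'
import numpy as np
from plant import *
def px2w(n,u,v,z):
    c=get_calibration(n);f=210/np.tan(np.radians(c["vertical_fov"])/2)
    R=np.array(c["R"]);o=-R.T@c["t"];d=R.T@[(u-c["cx"])/f,(v-c["cy"])/f,1]
    return o+d*(z-o[2])/d[2]
def w2px(n,X):
    c=get_calibration(n);f=210/np.tan(np.radians(c["vertical_fov"])/2)
    p=np.array(c["R"])@X+c["t"];return f*p[0]/p[2]+c["cx"],f*p[1]/p[2]+c["cy"]
E
```

```text
(no output)
```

View pics/crop1.png

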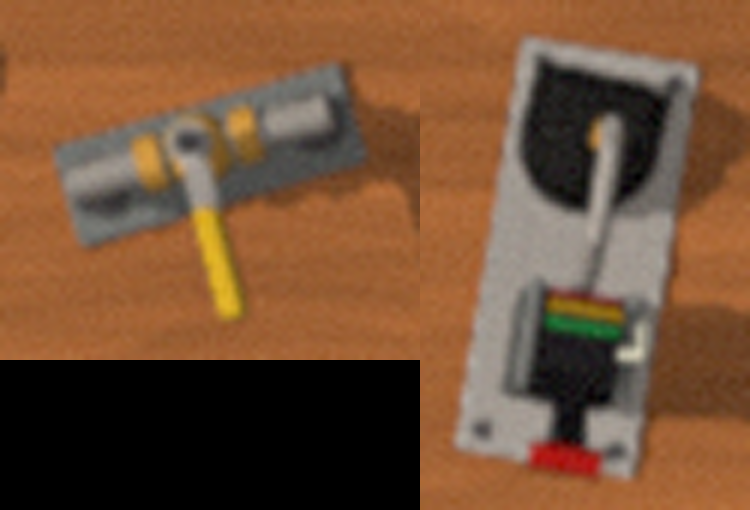

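The crop shows the valve foot's corners at (55,150), (340,62), (365,155) and (85,247), with the sleeve running from (203,210) to (230,316). The plate's corners are at (522,38), (698,65), (635,478) and (457,450), and the pad is at (566,460).

```bash
python3 - <<'E'
from h import *
np.set_printoptions(precision=4,suppress=True)
A=lambda x,y,z:px2w("top",185+(x+.5)/6-.5,180+(y+.5)/6-.5,z)
B=lambda x,y,z:px2w("top",295+(x-420+.5)/6-.5,160+(y+.5)/6-.5,z)
v=np.array([A(*p,.008) for p in((55,150),(340,62),(365,155),(85,247))]);print(v,v.mean(0))
d=v[0]+v[3]-v[1]-v[2];yaw=np.arctan2(d[1],d[0])-np.pi/2;print("valve yaw",yaw,np.linalg.norm(d)/2)
s0,s1=A(203,210,.122),A(230,316,.122);print("sleeve",s0,s1,(s0+s1)/2,"stem",A(188,137,.122))
h=s1-s0;print("handle dir",np.arctan2(h[1],h[0]),"closed dir",yaw-np.pi)
b=np.array([B(*p,.006) for p in((522,38),(698,65),(635,478),(457,450))]);print(b)
d=b[0]+b[1]-b[2]-b[3];byaw=np.arctan2(d[1],d[0]);print("blower yaw",byaw,np.linalg.norm(d)/2)
c=b.mean(0);o=c-.07*np.array([np.cos(byaw),np.sin(byaw),0]);print("origin",o)
p=B(566,460,.195);print("pad",p, "model",o[:2]-.0695*np.array([np.cos(byaw),np.sin(byaw)]))
s=state();from scipy.spatial.transform import Rotation as Ro
q=s["tool_rot"];print(Ro.from_quat([q[1],q[2],q[3],q[0]]).as_matrix(), s["tool_pos"])
E
```

```text
[[0.5698 0.3167 0.008 ]
 [0.6297 0.1278 0.008 ]
 [0.5676 0.1105 0.008 ]
 [0.5053 0.2957 0.008 ]] [0.5681 0.2127 0.008 ]
valve yaw 0.3156361959102916 0.196705965881808
sleeve [0.5241 0.2025 0.122 ] [0.458  0.1848 0.122 ] [0.4911 0.1936 0.122 ] stem [0.5698 0.2125 0.122 ]
handle dir -2.879837380569 closed dir -2.8259564576795015
[[ 0.7285 -0.1537  0.006 ]
 [ 0.7109 -0.2717  0.006 ]
 [ 0.4344 -0.2292  0.006 ]
 [ 0.4524 -0.1109  0.006 ]]
blower yaw -0.15297422829464105 0.2795887524491483
origin [ 0.5123 -0.1807  0.006 ]
pad [ 0.4441 -0.1689  0.195 ] model [ 0.4437 -0.1701]
[[-0.9317  0.3633 -0.0007]
 [ 0.3633  0.9317 -0.0015]
 [ 0.0002 -0.0016 -1.    ]] [0.2269 0.5819 0.2553]
```

move_arm --targets '[[[100, -0.053, -0.0375, 0, 0], [100, -0.053, -0.0375, 0, 0], [100, -0.053, -0.0375, 0, 0], [100, -0.053, -0.0375, 0, 0], [100, -0.053, -0.0375, 0, 0]]]'

```text
time: 0.57
tool_pos: [0.3347, 0.4181, 0.2559]
tool_rot: [-0.0, 0.184, 0.983, -0.0]
contact_force: [0.9, 0.5, 0.1]
gripper_width: 0.996
grasp_force: 0.0
```

move_arm --targets '[[[100, -0.053, -0.0375, 0, 0], [100, -0.053, -0.0375, 0, 0], [100, -0.053, -0.0375, 0, 0], [100, -0.053, -0.0375, 0, 0], [100, -0.053, -0.0375, 0, 0]]]'

```text
time: 0.98
tool_pos: [0.4421, 0.2553, 0.2561]
tool_rot: [-0.0, 0.185, 0.983, 0.0]
contact_force: [-0.7, 1.1, 0.1]
gripper_width: 0.998
grasp_force: 0.0
```

move_arm --targets '[[[100, -0.053, -0.0375, 0, 0], [100, -0.053, -0.0375, 0, 0], [80, 0, 0, 0.02, -1], [80, 0, 0, 0.02, -1], [80, 0, 0, 0.02, -1]]]'

```text
time: 1.4
tool_pos: [0.4849, 0.1911, 0.2197]
tool_rot: [-0.0, 0.027, 1.0, 0.0]
contact_force: [-0.3, 0.1, -0.3]
gripper_width: 0.799
grasp_force: 0.0
```

move_arm --targets '[[[80, 0, 0, 0.02, -1], [80, 0, 0, 0.02, -1], [80, 0, 0, 0.02, -1], [80, 0, 0, 0, 0], [80, 0, 0, 0, 0]]]'

```text
time: 1.82
tool_pos: [0.4838, 0.1919, 0.1834]
tool_rot: [-0.001, -0.127, 0.992, -0.0]
contact_force: [-0.1, 0.3, 0.6]
gripper_width: 0.802
grasp_force: 0.0
```

```bash
python3 - <<'E'
from h import *
import cv2
cv2.imwrite("pics/w1.png",grab_frame("wrist")[:,:,::-1])
s=state();print(s["time"],s["tool_pos"],s["tool_rot"],s["contact_force"],s["gripper_width"],s["joint_pos"])
print([w2px("wrist",np.array(p)) for p in((.568,.2127,.122),(.4859,.1907,.122))])
E
```

```text
1.8667 [0.48446216 0.19208862 0.18441951] [-1.30706592e-04 -1.26684550e-01  9.91943046e-01 -1.79951255e-05] [ 0.23905134 -0.28257249  0.25557128] 0.8019097697275684 [ 2.34626420e-01 -1.42302132e-01  1.92385002e+00 -7.88211865e-06
  1.36030853e+00 -1.59022002e+00]
[(np.float64(281.45976011983777), np.float64(361.09133601156714)), (np.float64(280.0004623317995), np.float64(245.96536809363678))]
```

View pics/w1.png

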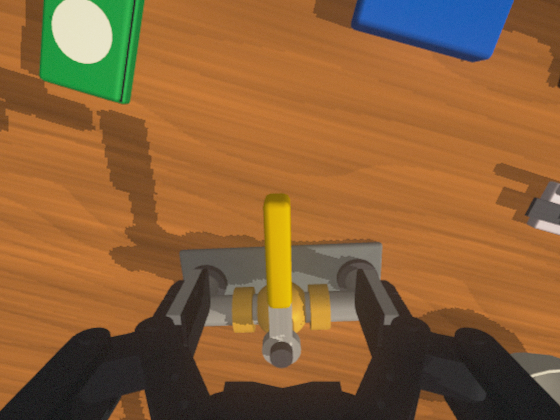

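The wrist view shows the handle centred between the fingers, running from (277,195) to the stem at (281,352), where (281,361) was predicted. I'll go down and straddle it.

move_arm --targets '[[[80, 0, 0, 0.029, 0], [80, 0, 0, 0.029, 0], [80, 0, 0, 0.029, 0], [80, 0, 0, 0.029, 0], [35, 0, 0, 0, 0]]]'

```text
time: 2.28
tool_pos: [0.4827, 0.1917, 0.1121]
tool_rot: [-0.002, -0.127, 0.992, -0.0]
contact_force: [-0.0, -0.0, -1.8]
gripper_width: 0.679
grasp_force: 0.0
```

move_arm --targets '[[[35, 0, 0, 0, 0], [35, 0, 0, 0, 0], [35, 0, 0, 0, 0]]]'

```text
time: 2.53
tool_pos: [0.4858, 0.1924, 0.1168]
tool_rot: [0.002, -0.128, 0.992, 0.0]
contact_force: [0.5, 0.4, 0.1]
gripper_width: 0.354
grasp_force: 0.0
```

move_arm --targets '[[[35, -0.0008, 0.0148, 0, 1], [35, -0.0008, 0.0148, 0, 1], [35, -0.0008, 0.0148, 0, 1], [35, -0.0008, 0.0148, 0, 1], [35, -0.0008, 0.0148, 0, 1]]]'

```text
time: 2.95
tool_pos: [0.4861, 0.2362, 0.1167]
tool_rot: [0.002, 0.136, 0.991, -0.0]
contact_force: [1.4, -3.0, 0.8]
gripper_width: 0.35
grasp_force: 1.1
```

```bash
cat > v.py <<'E'
from h import *
s=state();d=s["tool_pos"][:2]-np.array([.568,.2127]);q=s["tool_rot"]
print(s["time"],"r",np.hypot(*d),"valve ang of tool",np.degrees(-np.pi+.316-np.arctan2(d[1],d[0]))%360,"toolx",np.degrees(-np.pi+.316-2*np.arctan2(q[2],q[1]))%360,s["contact_force"],s["grasp_force"],s["tool_pos"])
E
python3 v.py
```

```text
2.95 r 0.08520825157278497 valve ang of tool 34.14149758288255 toolx 33.7139678511831 [ 1.35789973 -2.96595369  0.8175714 ] 1.0895976753090508 [0.48610736 0.23623808 0.11667136]
```

move_arm --targets '[[[35, -0.0008, 0.0148, 0, 1], [35, -0.0008, 0.0148, 0, 1], [35, -0.0008, 0.0148, 0, 1], [35, -0.0008, 0.0148, 0, 1], [35, -0.0008, 0.0148, 0, 1]]]'

```text
time: 3.37
tool_pos: [0.508, 0.2742, 0.1165]
tool_rot: [0.001, 0.387, 0.922, 0.0]
contact_force: [-0.1, -2.4, 0.7]
gripper_width: 0.347
grasp_force: 1.1
```

move_arm --targets '[[[35, -0.0008, 0.0148, 0, 1], [35, -0.0008, 0.0148, 0, 1], [35, -0.0008, 0.0148, 0, 1], [35, -0.0004, 0.0074, 0, 0.5], [35, -0.0004, 0.0074, 0, 0.5]]]'

```text
time: 3.78
tool_pos: [0.5376, 0.2932, 0.1163]
tool_rot: [0.0, 0.57, 0.822, 0.0]
contact_force: [-1.3, -0.9, 2.0]
gripper_width: 0.345
grasp_force: 1.1
```

```bash
python3 v.py
```

```text
3.7833 r 0.08610674600041819 valve ang of tool 87.40850892511912 toolx 87.57102385574734 [-1.31727791 -0.86594409  1.9992644 ] 1.0997626729658805 [0.53756771 0.29324966 0.11630659]
```

Now small steps until the stop pushes back.

move_arm --targets '[[[35, -0.0003, 0.005, 0, 0.33], [35, -0.0003, 0.005, 0, 0.33]]]'

```text
time: 3.95
tool_pos: [0.543, 0.2951, 0.1163]
tool_rot: [-0.0, 0.597, 0.802, 0.0]
contact_force: [-2.3, 0.4, 1.3]
gripper_width: 0.35
grasp_force: 1.1
```

move_arm --targets '[[[35, 0, 0.004, 0, 0.25], [35, 0, 0, 0, 0]]]'

```text
time: 4.12
tool_pos: [0.5457, 0.2958, 0.1163]
tool_rot: [0.0, 0.607, 0.794, 0.001]
contact_force: [-0.9, 0.3, 0.5]
gripper_width: 0.352
grasp_force: 0.2
```

```bash
python3 v.py
```

```text
4.1167 r 0.08601875496010404 valve ang of tool 93.06559736533154 toolx 92.90623700694624 [-0.92910419  0.26202686  0.46466509] 0.1572483790369006 [0.5456789  0.29577223 0.116254  ]
```

move_arm --targets '[[[35, 0, 0.003, 0, 0.2], [35, 0, 0.003, 0, 0.2], [35, 0, 0, 0, 0]]]'

```text
time: 4.37
tool_pos: [0.5489, 0.2963, 0.1153]
tool_rot: [0.0, 0.624, 0.781, 0.0]
contact_force: [-0.8, -0.1, 0.7]
gripper_width: 0.342
grasp_force: 0.3
```

move_arm --targets '[[[35, 0, 0.003, 0, 0], [35, 0, 0, 0, 0]]]'

```text
time: 4.53
tool_pos: [0.5495, 0.2964, 0.1149]
tool_rot: [-0.001, 0.623, 0.782, -0.001]
contact_force: [-5.1, -1.1, 5.1]
gripper_width: 0.351
grasp_force: 2.7
```

move_arm --targets '[[[35, 0, 0.003, 0, 0], [35, 0, 0, 0, 0]]]'

```text
time: 4.7
tool_pos: [0.5497, 0.2965, 0.1148]
tool_rot: [-0.002, 0.623, 0.782, -0.003]
contact_force: [-10.8, -2.8, 7.7]
gripper_width: 0.352
grasp_force: 5.7
```

```bash
python3 v.py
```

```text
4.7 r 0.08574396251603997 valve ang of tool 95.80650391261418 toolx 95.23152455686284 [-10.83762057  -2.76256842   7.708394  ] 5.72915329830721 [0.54973545 0.29647609 0.11475737]
```

move_arm --targets '[[[35, 0, -0.011, 0, 0], [60, 0, 0, 0, 0], [60, 0, 0, 0, 0], [60, 0, 0, -0.05, 0], [60, 0, 0, -0.06, 0]]]'

```text
time: 5.12
tool_pos: [0.5435, 0.2944, 0.177]
tool_rot: [-0.002, 0.624, 0.782, -0.003]
contact_force: [0.7, 0.5, 0.1]
gripper_width: 0.599
grasp_force: 0.0
```

move_arm --targets '[[[60, 0, 0, -0.06, 0], [60, 0, 0, -0.06, 0], [0, 0, 0, -0.03, 0], [0, 0, 0, 0, 0]]]'

```text
time: 5.45
tool_pos: [0.5485, 0.2964, 0.2782]
tool_rot: [0.003, 0.624, 0.782, 0.005]
contact_force: [0.3, 0.0, 0.9]
gripper_width: 0.33
grasp_force: 0.0
```

```bash
python3 - <<'E'
from h import *
import cv2
a=grab_frame("top")[180:240,185:255,::-1];w=grab_frame("wrist")[:,:,::-1]
h=np.zeros((420,800,3),np.uint8);h[:240,:280]=cv2.resize(a,None,fx=4,fy=4);h[:375,300:800]=cv2.resize(w,(500,375))
cv2.imwrite("pics/v2.png",h)
s=state();print(s["time"],s["tool_pos"],s["tool_rot"],s["joint_pos"],s["gripper_width"])
S=np.array([.568,.2127,.122])
for a in(80,85,90):
    t=-np.pi+.316-np.radians(a);print(a,w2px("wrist",S+.085*np.array([np.cos(t),np.sin(t),0])))
print(w2px("wrist",S))
E
```

```text
5.55 [0.5462117  0.29554303 0.27170929] [7.32406371e-04 6.23689165e-01 7.81671313e-01 1.11690324e-03] [ 3.76269990e-01  3.32336445e-02  1.60728415e+00 -1.58815371e-04
  1.49840832e+00  1.52393255e-01] 0.15281014756608785
80 (np.float64(257.1288606169341), np.float64(207.4376333704372))
85 (np.float64(265.61275830945067), np.float64(205.57123965616591))
90 (np.float64(274.2709080193341), np.float64(204.41699723840304))
(np.float64(283.550266003483), np.float64(291.5888626131858))
```

View pics/v2.png

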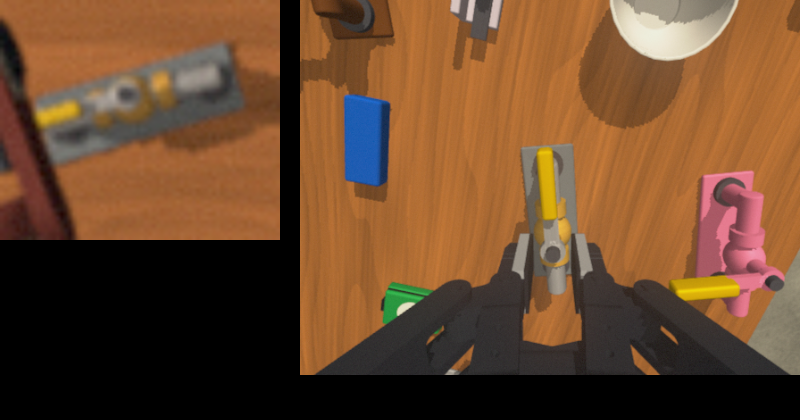

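The valve is at its stop: in the wrist view the yellow sleeve lies along the pipe, centred at (547,184) in the composite, which matches the 90° prediction. Now over to the dial pad with the gripper shut.

move_arm --targets '[[[0, -0.0595, -0.0287, 0, 0], [0, -0.0595, -0.0287, 0, 0], [0, -0.0595, -0.0287, 0, 0], [0, -0.0595, -0.0287, 0, 0], [0, -0.0595, -0.0287, 0, 0]]]'

```text
time: 5.97
tool_pos: [0.4996, 0.1007, 0.2676]
tool_rot: [-0.002, 0.623, 0.782, -0.001]
contact_force: [0.7, 0.1, 0.5]
gripper_width: 0.004
grasp_force: 0.0
```

move_arm --targets '[[[0, -0.0595, -0.0287, 0, 0], [0, -0.0595, -0.0287, 0, 0], [0, -0.0595, -0.0287, 0, 0], [0, -0.0595, -0.0287, 0, 0], [0, -0.0595, -0.0287, 0, 0]]]'

```text
time: 6.38
tool_pos: [0.4553, -0.0923, 0.268]
tool_rot: [-0.002, 0.624, 0.782, -0.001]
contact_force: [0.6, -0.9, 0.0]
gripper_width: -0.001
grasp_force: 0.0
```

move_arm --targets '[[[0, -0.0595, -0.0287, 0, 0], [0, -0.0595, -0.0287, 0, 0], [0, 0, 0, 0, -1], [0, 0, 0, 0, -1], [0, 0, 0, 0, -1]]]'

```text
time: 6.8
tool_pos: [0.438, -0.1689, 0.2678]
tool_rot: [-0.002, 0.493, 0.87, 0.0]
contact_force: [-0.1, 0.4, 0.1]
gripper_width: -0.001
grasp_force: 0.0
```

move_arm --targets '[[[0, 0, 0, 0, -1], [0, 0, 0, 0, -1], [0, 0, 0, 0, -1], [0, 0, 0, 0, -1], [0, 0, 0, 0, -1]]]'

```text
time: 7.22
tool_pos: [0.4384, -0.1678, 0.2678]
tool_rot: [-0.002, 0.249, 0.968, 0.001]
contact_force: [0.5, -0.0, 0.8]
gripper_width: -0.003
grasp_force: 0.0
```

move_arm --targets '[[[0, 0, 0, 0, -1], [0, 0, 0, 0, -1], [0, 0, 0, 0, -1], [0, 0, 0, 0, -0.4], [0, 0, 0, 0, 0]]]'

```text
time: 7.63
tool_pos: [0.4384, -0.1678, 0.268]
tool_rot: [-0.002, 0.076, 0.997, 0.001]
contact_force: [0.2, 0.1, -0.5]
gripper_width: 0.002
grasp_force: 0.0
```

```bash
cat > p.py <<'E'
from h import *
s=state();q=s["tool_rot"];a=-.153;O=np.array([.5123,-.1807])
d=s["tool_pos"][:2]-O;print(s["time"],"xb,yb",d@[np.cos(a),np.sin(a)],d@[-np.sin(a),np.cos(a)],"tip z",s["tool_pos"][2]-.025,"yaw",2*np.arctan2(q[2],q[1]),s["contact_force"],s["gripper_width"])
E
python3 p.py; python3 - <<'E'
from h import *
import cv2
cv2.imwrite("pics/w3.png",grab_frame("wrist")[:,:,::-1])
a=-.153
P=np.array([.5123-.0695*np.cos(a),-.1807-.0695*np.sin(a),.204]);print(w2px("wrist",P))
E
```

```text
7.6333 xb,yb -0.07497327733226135 0.0014927758121375868 tip z 0.24296708192962277 yaw 2.989124912410762 [ 0.17125162  0.07834833 -0.49304458] 0.0019092020735446834
(np.float64(279.3878854086673), np.float64(251.529280970643))
```

View pics/w3.png

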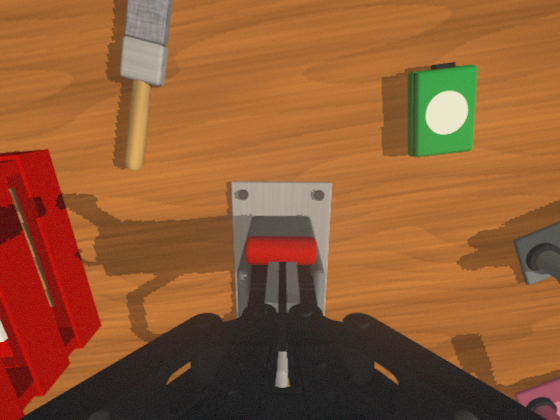

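The pad is at (281,250), where (279,251) was predicted, so it lies right under the fingertips. I'll press along its arc.

move_arm --targets '[[[0, 0, 0, 0.028, 0], [0, 0, 0, 0.028, 0], [0, 0.01, 0, 0.019, 0], [0, 0.01, 0, 0.019, 0], [0, 0.01, 0, 0.019, 0]]]'

```text
time: 8.1
tool_pos: [0.4189, -0.1649, 0.2036]
tool_rot: [-0.004, 0.077, 0.997, 0.001]
contact_force: [-12.9, 3.8, 12.1]
gripper_width: 0.0
grasp_force: 8.1
```

```bash
python3 p.py
```

```text
8.1 xb,yb -0.09470225747772665 0.0013437647739181701 tip z 0.178623547975722 yaw 2.9875574821797897 [-12.92363882   3.77877407  12.05461589] 0.00034308646917406525
```

```bash
python3 - <<'E'
from h import *
import cv2
w=grab_frame("wrist")[150:400,180:380,::-1];p=w2px("scene",np.array([.45,-.17,.15]));u,v=map(int,p)
s=grab_frame("scene")[v-50:v+50,u-50:u+50,::-1]
h=np.zeros((500,800,3),np.uint8);h[:,:400]=cv2.resize(w,(400,500));h[:400,400:]=cv2.resize(s,(400,400),interpolation=cv2.INTER_CUBIC)
cv2.imwrite("pics/p4.png",h)
E
```

```text
(no output)
```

View pics/p4.png

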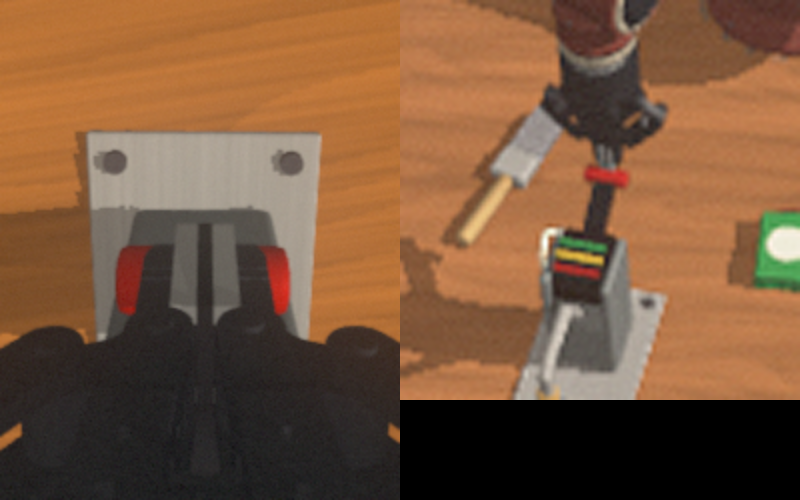

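The tip has slipped off to the outer side of the pad: the wrist view shows the red pad behind the fingers, not under them. I'll lift, move inboard and press again with less lead.

move_arm --targets '[[[0, 0.008, 0, 0, 0], [0, 0, 0, -0.045, 0], [0, 0, 0, -0.045, 0], [0, 0, 0, 0, 0]]]'

```text
time: 8.53
tool_pos: [0.4184, -0.1658, 0.2617]
tool_rot: [0.003, 0.077, 0.997, -0.002]
contact_force: [1.2, -0.8, 0.8]
gripper_width: 0.001
grasp_force: 0.0
```

```bash
python3 p.py
```

```text
8.5333 xb,yb -0.09509077054219182 0.00045901746522414717 tip z 0.23666724894859834 yaw 2.987355504030137 [ 1.2481926  -0.77253196  0.75299434] 0.0009494061149890439
```

move_arm --targets '[[[0, -0.025, 0, 0, 0], [0, -0.025, 0, 0, 0], [0, 0, 0, 0.025, 0], [0, 0, 0, 0.025, 0], [0, 0, 0, 0, 0]]]'

```text
time: 8.95
tool_pos: [0.4455, -0.169, 0.2241]
tool_rot: [-0.002, 0.077, 0.997, 0.001]
contact_force: [3.4, -0.6, 3.9]
gripper_width: 0.002
grasp_force: 2.4
```

```bash
python3 p.py
```

```text
8.95 xb,yb -0.06776147219299786 0.0014282694214021513 tip z 0.19908634310862278 yaw 2.987634122917038 [ 3.39678333 -0.64672212  3.89346619] 0.0017457640306685147
```

move_arm --targets '[[[0, 0.009, 0, 0.009, 0], [0, 0.009, 0, 0.009, 0], [0, 0.006, 0, 0.0115, 0], [0, 0.006, 0, 0.0115, 0]]]'

```text
time: 9.28
tool_pos: [0.4284, -0.1667, 0.2034]
tool_rot: [-0.0, 0.077, 0.997, -0.0]
contact_force: [-4.3, 0.9, 7.4]
gripper_width: 0.004
grasp_force: 3.5
```

```bash
python3 p.py
```

```text
9.2833 xb,yb -0.08509144877686724 0.0010628925347662822 tip z 0.17842957218643368 yaw 2.9878184432220145 [-4.28059317  0.88928082  7.44655824] 0.003903420077975588
```

move_arm --targets '[[[0, 0.003, 0, 0.0135, 0], [0, 0.003, 0, 0.0135, 0], [0, 0.001, 0, 0.014, 0], [0, 0.001, 0, 0.014, 0]]]'

```text
time: 9.62
tool_pos: [0.4233, -0.166, 0.1699]
tool_rot: [-0.001, 0.077, 0.997, -0.0]
contact_force: [-6.0, 0.6, 7.1]
gripper_width: 0.003
grasp_force: 3.4
```

```bash
python3 p.py
```

```text
9.6167 xb,yb -0.09017961960268142 0.000950643896077955 tip z 0.14490224619188205 yaw 2.9877356342719934 [-6.01066665  0.61787802  7.14370554] 0.002564865194297184
```

```bash
cat > look.py <<'E'
from h import *
import cv2,sys
w=grab_frame("wrist")[150:400,180:380,::-1];u,v=map(int,w2px("scene",np.array([.45,-.17,.15])))
s=grab_frame("scene")[v-40:v+40,u-40:u+40,::-1]
h=np.zeros((500,800,3),np.uint8);h[:,:400]=cv2.resize(w,(400,500));h[:400,400:]=cv2.resize(s,(400,400),interpolation=cv2.INTER_CUBIC)
cv2.imwrite(f"pics/{sys.argv[1]}.png",h)
E
python3 look.py p5
```

```text
(no output)
```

View pics/p5.png

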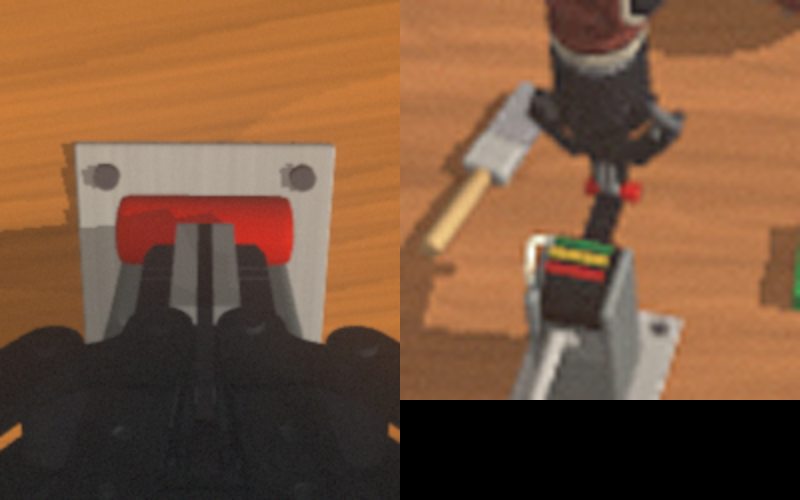

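The tip now sits on top of the pad, with its outer edge near the pad's middle, and the dial is at about click 2. The pad moves inboard from here, so I'll push straight down.

move_arm --targets '[[[0, 0, 0, 0.014, 0], [0, 0, 0, 0.014, 0], [0, 0, 0, 0.014, 0], [0, 0, 0, 0.012, 0], [0, 0, 0, 0, 0]]]'

```text
time: 10.13
tool_pos: [0.4248, -0.1663, 0.1375]
tool_rot: [0.001, 0.077, 0.997, -0.001]
contact_force: [-0.2, 0.4, 6.5]
gripper_width: 0.001
grasp_force: 3.3
```

```bash
python3 p.py
```

```text
10.1333 xb,yb -0.08868570350138602 0.0008970582254719444 tip z 0.11247013591391966 yaw 2.9879483154649873 [-0.24700082  0.41253415  6.54973373] 0.0006812512182882528
```

move_arm --targets '[[[0, 0, 0, 0.005, 0], [0, 0, 0, 0, 0]]]'

```text
time: 10.3
tool_pos: [0.4251, -0.1664, 0.1356]
tool_rot: [0.002, 0.077, 0.997, -0.001]
contact_force: [-0.5, -0.3, 7.3]
gripper_width: 0.004
grasp_force: 3.7
```

move_arm --targets '[[[0, 0, 0, 0.005, 0], [0, 0, 0, 0, 0]]]'

```text
time: 10.47
tool_pos: [0.4256, -0.1665, 0.1332]
tool_rot: [0.002, 0.077, 0.997, -0.001]
contact_force: [0.7, 0.4, 9.0]
gripper_width: 0.001
grasp_force: 4.5
```

```bash
python3 p.py; python3 look.py p6
```

```text
10.4667 xb,yb -0.08785495923924126 0.0007947059408099605 tip z 0.10818886885697021 yaw 2.9879580146862432 [0.72589393 0.3756112  8.99025022] 0.0014429287618661568
```

View pics/p6.png

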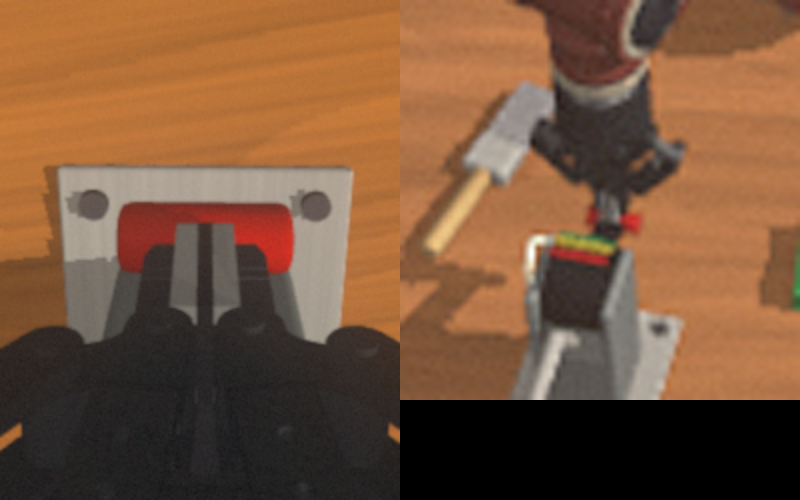

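The tip is still on the pad, whose top is at about 108 mm, with 9 N, near the third click. I'll feel a little further towards the end stop.

move_arm --targets '[[[0, 0, 0, 0.003, 0], [0, 0, 0, 0, 0]]]'

```text
time: 10.73
tool_pos: [0.4259, -0.1666, 0.1319]
tool_rot: [0.003, 0.077, 0.997, -0.001]
contact_force: [0.0, 1.3, 9.4]
gripper_width: -0.001
grasp_force: 4.9
```

move_arm --targets '[[[0, 0, 0, 0.003, 0], [0, 0, 0, 0, 0]]]'

```text
time: 10.9
tool_pos: [0.4262, -0.1667, 0.1305]
tool_rot: [0.003, 0.077, 0.997, -0.001]
contact_force: [1.5, 0.7, 10.1]
gripper_width: 0.002
grasp_force: 5.4
```

move_arm --targets '[[[0, 0, 0, 0.003, 0], [0, 0, 0, 0, 0]]]'

```text
time: 11.07
tool_pos: [0.4266, -0.1667, 0.129]
tool_rot: [0.004, 0.077, 0.997, -0.001]
contact_force: [1.1, 0.8, 11.4]
gripper_width: 0.005
grasp_force: 5.8
```

```bash
python3 p.py
```

```text
11.0667 xb,yb -0.08683909310167291 0.0007379696564978212 tip z 0.1040450306373236 yaw 2.9879558255954244 [ 1.05091064  0.79773915 11.36439303] 0.004924284387256827
```

move_arm --targets '[[[0, 0, 0, 0, 0], [0, 0, 0, 0, 0], [0, 0, 0, 0, 0], [0, 0, 0, 0, 0], [0, 0, 0, 0, 0]]]'

```text
time: 11.48
tool_pos: [0.4265, -0.1667, 0.1292]
tool_rot: [0.004, 0.077, 0.997, -0.001]
contact_force: [1.8, 1.1, 12.6]
gripper_width: -0.001
grasp_force: 5.7
```

```bash
python3 p.py; python3 - <<'E'
from h import *
import cv2
h=np.zeros((600,800,3),np.uint8)
for i,(n,P,r) in enumerate((("scene",[.5,-.17,.15],20),("top",[.5,-.17,.15],25),("top",[.57,.25,.1],35),("scene",[.57,.25,.1],35))):
    u,v=map(int,w2px(n,np.array(P)));c=grab_frame(n)[v-r:v+r,u-r:u+r,::-1]
    h[300*(i//2):300*(i//2)+300,400*(i%2):400*(i%2)+300]=cv2.resize(c,(300,300),interpolation=cv2.INTER_CUBIC)
cv2.imwrite("pics/f.png",h)
E
```

```text
11.4833 xb,yb -0.08689995762450904 0.0007364617761643738 tip z 0.10421183615747881 yaw 2.988025476381616 [ 1.82744581  1.12023056 12.58202494] -0.0011522962766430539
```

View pics/f.png

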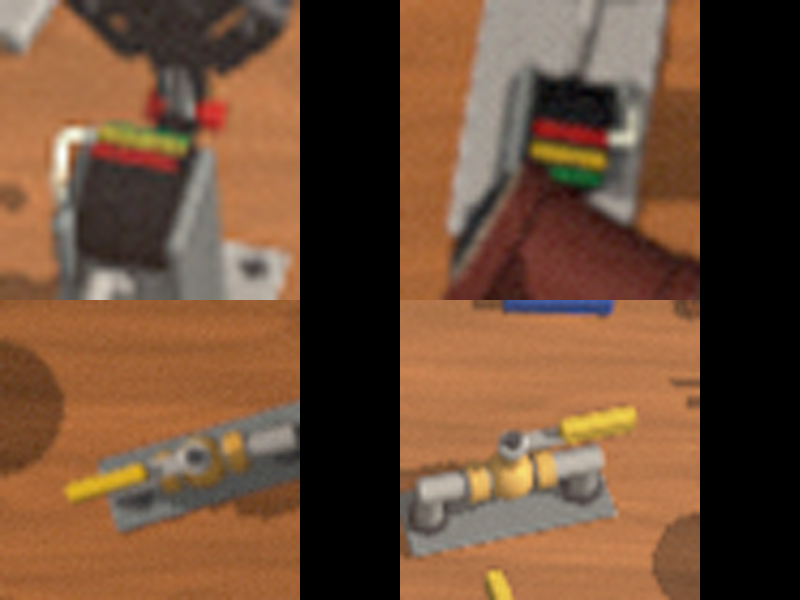

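The top view shows the red stripe (y≈133) level with the white pointer (y≈138), and the valve handle in line with its pipe. I'm handing it in while still holding the pad down.

```bash
python3 -c "
from plant import job
print(job.job_done())"
```

```text
the job is handed in; nothing more can be done
None
```

The valve was turned fully open to its stop first, then the dial was pressed to the third click, and I handed in at about 11.5 s with the pad still held down; my first press slipped off the pad, so I lifted and pressed again.

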